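# Roll the washed canister onto the drain grate

## Task

The washed steel canister is lying on its side on the bench: roll it over to the drain grate by pushing along its top with your fingertips, and let it come to rest lying along the middle of the grate, centred on it. Touch it only on its upper part: do not push it from low down at the side, and never grip it, lift it or stand it up. Leave the tumbler, mug and soap bottle alone, and move clear at the end.

Things in the scene. Friction and masses are not known exactly. Their poses are not given: they have to be found in the camera images.
- canister: Closed steel canister lying on its side: smooth cylinder, diameter 100 mm, length 150 mm, small lid knob (24 mm wide, 15 mm long) on its +x end; about 0.6 kg. Origin on its axis at mid-length, 50 mm above the bench. x = cylinder axis, level; y, z turn as it rolls. Rolls with slight resistance: from 5 cm/s it stops in about 1 cm. A sticking fingertip on its top moves twice as far as the canister.
- grate: Dark slotted drain grate, fixed flush in the bench, no edge to feel (canister rolls over it freely): 240 mm long (x), 120 mm wide (y). Origin at its centre, on the bench top. At the start the canister lies beside it, 110 to 170 mm from its middle line on its +y or -y side, axis within 5 degrees of the grate's x.
- tumbler: Bystander: upright glass tumbler, 68 mm wide, 110 mm tall; origin at the centre of its underside. To be left alone.
- cup: Bystander: upright white mug, 76 mm wide and 70 mm tall, with a handle; origin at the centre of its underside. To be left alone.
- soap: Bystander: upright white soap bottle, 64 mm wide, 170 mm tall; origin at the centre of its underside. To be left alone.
Not all that is in view belongs to the job. Leave any blue or turquoise look-alike of the canister alone.

How it is judged:
By the outcome, as a careful person would: the job done as asked, in the order asked, and still so for the second after the job is handed in, with the robot touching nothing.
It also fails if it takes over 58 s, if anything falls off the work surface, if the arm or the gripper's body presses on something with over 40 N, if the wrist force passes 120 N, or if a joint passes its speed limit or range.

## Robot

A 6-joint arm with a two-finger parallel gripper is mounted at the origin on the work surface. World frame = base frame: x ahead of the robot, y to its left, z up, the work surface at z = 0. Lengths are in m, angles in rad, forces in N, time in s.
With the tool pointing down it reaches from about 0.35 to 0.775 m from the base axis. Payload 5.5 kg.
Tool frame: the origin (TCP) lies at the very end of the fingers, on their centre line; the grasp point (between the pads) lies env.hold_point_z behind it (env.hold_point_z is the distance from the TCP to the grasp point, in m); z points along the fingers, y is the line along which they close (so a half turn about z gives the same grasp; the last joint's range is limited). The gripper opens to 85 mm and grips with 20 to 120 N. Pads are 22 mm wide; open, the fingers measure 114 mm over their backs; the gripper's body (76 mm by 85 mm) begins 54 mm behind the grasp point. The pads swing forward as they close: fully open they stand 13 mm farther back than shut.
Start: joints at [-1.469, 0.313, 0.046, 1.304, 0, 1.431], TCP at [0.138, -0.558, 0.231] pointing down, gripper open.
Joint ranges: [-2.76, 2.76], [-0.86, 1.69], [-1.03, 1.26], [-2.2, 2.34], [-1.47, 1.5], [-3.14, 3.14]. Speed limits (rad/s): [2.57, 2.57, 3.14, 3.14, 3.14, 3.14].

## Interface

Orientations are given as a unit quaternion [w, x, y, z].
In Python, from workcell import env gives the robot as it stands.
- The arm moves only by the tool carry_out, never from a script. Its argument "steps" is a list of rows, each a list of 3 entries, a list of its own where there are three numbers: the turn, a rotation vector about the tool's x, y, z in degrees, then the shift along the tool's x, y, z in cm, then the closure in counts, from 0 (fully open) to 255 (shut). A call has exactly 8 rows; each row is the pose to reach, as a shift and turn from the pose commanded when the call began, along the tool's axes at that moment; what a row does not reach only later rows make up. A row lasts 1/8 s, in which the tool goes at most 62.5 mm and 10.7 degrees, less where a joint would pass 70% of its speed; a pose out of reach is approached as far as the arm can. A call with a gripper value outside its range is refused whole. The fingers move at their own pace and stop on an object; "force" is the grip in N (left out, the last holds). Time passes only in rows, so rows that repeat a pose let the fingers close, or fill a call up. It gives the time, the measured TCP pose, the force, the opening and the grip force at its end, in the units of the state.
- env.get_state(): the state, without advancing time (a new reading comes with each control period).
- env.read_camera(name): name is "scene" or "top" or "wrist"; returns (picture, depth): 480x640x3 uint8, red, green, blue; 480x640 float32, m along the optical axis (not along the pixel's ray), 0 where there is no reading.
- env.get_calibration(name): a dict with "fx", "fy", "cx", "cy" (pixels), "origin" and "orientation" of the camera in the world. Camera axes: x right, y up, looking along -z (the intrinsics and any distortion apply to the point x, -y, -z); pixel columns grow to the right and rows downward; lengths in m; the calibration is good to about 2 mm. A picture is of the moment at which its call begins: read the wrist's pose just before it. get_calibration takes no time and is no camera call; for the wrist camera it gives the pose at the moment of the call.
- env.hand_in(): hands the job in; it is judged then, once.
The state is a dict: "clock": time; "joint_pos": joint angles; "qvel": joint speeds; "tau": joint torques, N m; "tcp_pos": TCP position; "orientation": TCP orientation; "wrist_force": force on the tool from outside, world axes, zero at the start; "ft_torque": the same for the moment, N m; "finger_gap": finger opening in m; "grip_force": force on a finger pad.
Only numpy, scipy, OpenCV 4.12 (cv2) and the standard library are available. Lean on these libraries where they do the work, as an engineer would, in place of code of your own. Each camera call takes 0.05 s, during which the arm holds its last target. There are 200 camera calls.

## Working session

There is one attempt and no reset: what is moved stays moved. The work goes in short steps, Python scripts to look and compute and a tool call to move; the robot and the scene stay as the last step left them, time stands still between calls to the robot, and variables do not carry over. Pictures are saved under pics/ and viewed, at most 10 in all, crops included, and the job is handed in when it is done.

Besides the shell and the picture viewer there is one more tool, called after "Call:" as a command line: name --argument value ..., lists and objects as JSON in quotes. carry_out: Moves the arm, as the interface text tells. Its arguments: {"type":"object","properties":{"steps":{"type":"array","items":{"type":"array"}},"force":{"type":"number"}},"required":["steps"]}

```bash
mkdir -p pics; cat > h.py <<'E'
import numpy as np, cv2
from scipy.spatial.transform import Rotation as R
from workcell import env
def rot(q): return R.from_quat([q[1],q[2],q[3],q[0]])
def shot(cam,name):
    c=env.get_calibration(cam); p,d=env.read_camera(cam)
    cv2.imwrite(f'pics/{name}.png',p[:,:,::-1]); np.savez(f'pics/{name}.npz',p=p,d=d,**{k:np.array(v) for k,v in c.items() if k in('fx','fy','cx','cy','origin','orientation')})
    return p,d,c
def cloud(d,c):
    v,u=np.mgrid[:480,:640]
    P=np.stack([(u-c['cx'])/c['fx']*d,-(v-c['cy'])/c['fy']*d,-d],-1)
    return (rot(c['orientation']).apply(P.reshape(-1,3))+np.array(c['origin'])).reshape(480,640,3)
E
python3 - <<'E'
from h import *
s=env.get_state(); print(s['clock'],s['tcp_pos'],s['orientation'],env.hold_point_z)
for n in('top','scene'):
    p,d,c=shot(n,n+'0'); print(c)
E
```

```text
0.0 [ 0.13761285 -0.55774762  0.23040526] [-9.26443841e-04  9.92699131e-01  1.20613332e-01  1.84474422e-05] 0.0187
{'fx': 563.3272017745737, 'fy': 563.3272017745737, 'cx': 315.4238641916177, 'cy': 240.95385442272817, 'origin': array([ 4.90191219e-01, -1.23856024e-03,  1.33387545e+00]), 'orientation': array([-0.70343577, -0.01852338,  0.02566209,  0.71005384])}
{'fx': 467.01446189407045, 'fy': 467.01446189407045, 'cx': 317.1592234705881, 'cy': 238.2254017023497, 'origin': array([1.23064013, 0.21858274, 0.6973276 ]), 'orientation': array([0.52127296, 0.24140932, 0.32684751, 0.75044437])}
```

View pics/top0.png

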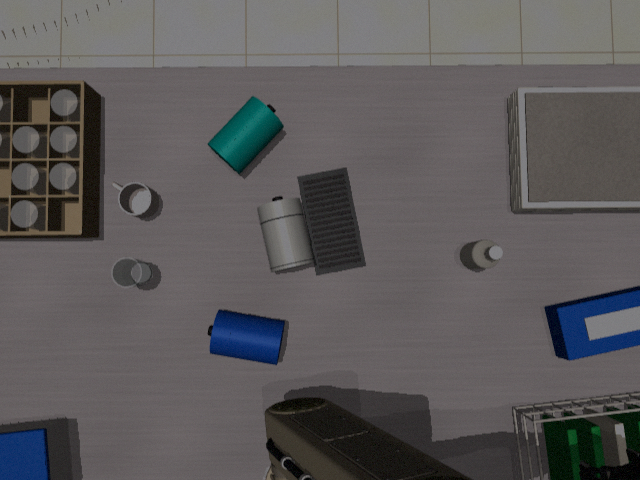

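View pics/scene0.png

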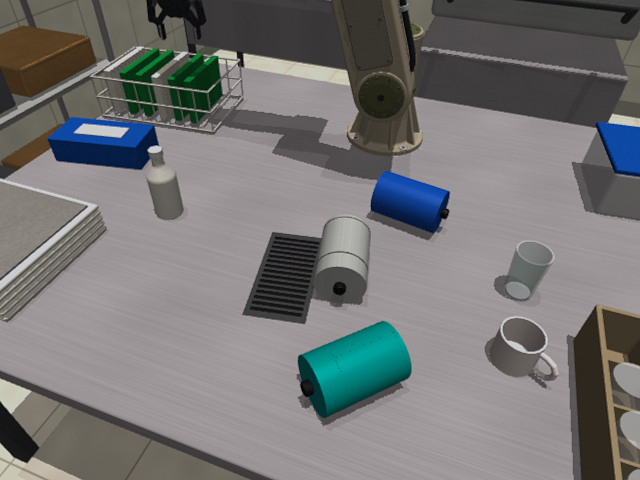

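Candidates: the grey steel cylinder at top (287,234), the blue one at (247,337) and the teal one at (246,134). The grey one beside the grate (332,220) fits the description. I'll check it in a crop and measure both.

```bash
cat > meas.py <<'E'
from h import *
def measure(p,d,c,box):
    P=cloud(d,c); u0,u1,v0,v1=box; m=np.zeros((480,640),bool); m[v0:v1,u0:u1]=1
    sat=p.max(-1).astype(int)-p.min(-1)
    cm=m&(P[...,2]>0.03)&(P[...,2]<0.13)&(sat<40)&(p.max(-1)>70)&(d>0)
    n,l,st,ce=cv2.connectedComponentsWithStats(cm.astype(np.uint8)); k=1+st[1:,4].argmax(); cm=l==k
    gm=m&(P[...,2]<0.012)&(p.max(-1)<78)&(d>0)
    gm=cv2.morphologyEx(gm.astype(np.uint8),cv2.MORPH_CLOSE,np.ones((5,5)))
    n,l,st,ce=cv2.connectedComponentsWithStats(gm); k=1+st[1:,4].argmax(); gm=l==k
    return P,cm,gm
def rect(xy):
    (cx,cy),(w,h),a=cv2.minAreaRect((xy*1000).astype(np.float32)); 
    if w<h: w,h,a=h,w,a+90
    return np.round([cx,cy,w,h,(a+90)%180-90],1)
E
python3 - <<'E'
from meas import *
z=np.load('pics/top0.npz'); c={k:z[k] for k in('fx','fy','cx','cy','origin','orientation')}
p,d=z['p'],z['d']; P,cm,gm=measure(p,d,c,(250,375,160,285))
print('can',rect(P[cm][:,:2]),P[cm][:,2].max(),'grate',rect(P[gm][:,:2]),P[gm][:,2].mean())
hi=P[cm]; hi=hi[hi[:,2]>np.percentile(hi[:,2],99.5)-0.004]; print('ridge',hi.mean(0),np.percentile(P[cm][:,2],[90,99]))
# ridge line fit
q=P[cm]
from scipy.optimize import least_squares
def f(t):
    r=np.hypot((q[:,1]-q[:,1].mean())*np.cos(t[1])-(q[:,0]-q[:,0].mean())*np.sin(t[1])-t[0],q[:,2]-t[2]); return r-.05
s=least_squares(f,[0,.1,.05],loss='soft_l1',f_scale=.002); print(s.x,np.degrees(s.x[1]),q[:,:2].mean(0),'axis pt',q[:,:2].mean(0)+s.x[0]*np.array([-np.sin(s.x[1]),np.cos(s.x[1])]))
a=np.array([np.cos(s.x[1]),np.sin(s.x[1])]); al=q[:,:2]@a; print('axial',al.min(),al.max(),np.percentile(al,[1,99]))
for n,px in dict(tum=(130,272),cup=(137,200),soap=(490,254),teal=(246,134),blue=(247,337)).items(): print(n,P[px[1],px[0]].round(3))
im=p[:,:,::-1].copy(); im[cm^cv2.erode(cm.astype(np.uint8),np.ones((3,3))).astype(bool)]=(0,0,255); im[gm^cv2.erode(gm.astype(np.uint8),np.ones((3,3))).astype(bool)]=(0,255,0)
cv2.imwrite('pics/crop.png',cv2.resize(im[155:290,240:390],None,fx=4,fy=4,interpolation=cv2.INTER_NEAREST))
E
```

```text
can [585.5  56.6 150.5  94.9  12.3] 0.10847708522768307 grate [613.4  -6.4 240.6 215.9  10.2] 0.007115992031201029
ridge [0.58424646 0.05485603 0.1034466 ] [0.10200543 0.10511252]
[-0.00213531  0.21774516  0.05111328] 12.475878702421372 [0.58455379 0.05595606] axis pt [0.58501508 0.05387116]
axial 0.508688750964674 0.65902289980979 [0.50896847 0.65736139]
tum [0.504 0.42  0.01 ]
cup [0.674 0.406 0.007]
soap [ 0.533 -0.375  0.17 ]
teal [0.806 0.137 0.101]
blue [0.36  0.136 0.102]
```

View pics/crop.png

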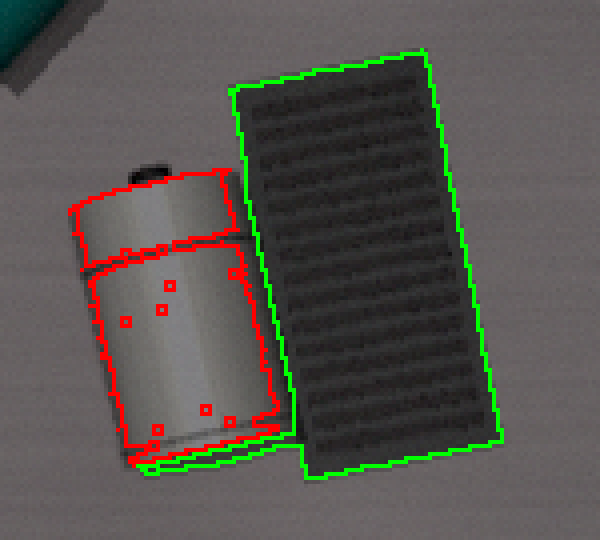

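The crop shows the plain grey steel canister with its black knob (crop 150,172), and the grate with corners at (233,89), (426,50), (503,440) and (306,478).

```bash
python3 - <<'E'
from meas import *
z=np.load('pics/top0.npz'); c={k:z[k] for k in('fx','fy','cx','cy','origin','orientation')}
def ray(u,v,h=0):
    w=rot(c['orientation']).apply([(u-c['cx'])/c['fx'],-(v-c['cy'])/c['fy'],-1]); o=c['origin']; return (o+w*(h-o[2])/w[2])[:2]
K=np.array([ray(240+x/4,155+y/4) for x,y in[(233,89),(426,50),(503,440),(306,478)]])
G=K.mean(0); ax=(K[0]+K[1]-K[2]-K[3]); th=np.arctan2(ax[1],ax[0]); print('grate',G,np.degrees(th),np.linalg.norm(ax)/2,np.linalg.norm(K[0]+K[3]-K[1]-K[2])/2)
ct=.2177; a=np.array([np.cos(ct),np.sin(ct)]); p0=np.array([.58501508,.05387116]); C=p0+a*(.58375-p0@a); print('can',C)
g=np.array([np.cos(th),np.sin(th)]); n=np.array([-g[1],g[0]]); print('can in grate frame',(C-G)@g,(C-G)@n)
s=env.get_state(); r=rot(s['orientation']); print(r.as_matrix().round(3)); print(s['tcp_pos'])
E
```

```text
grate [ 0.62127818 -0.05435255] 10.205963337860416 0.23670519398210396 0.11830896976024663
can [0.58590147 0.05406723]
can in grate frame -0.015606355956766207 0.11297257333448646
[[ 0.971  0.239 -0.   ]
 [ 0.239 -0.971  0.002]
 [ 0.    -0.002 -1.   ]]
[ 0.13763629 -0.55782055  0.23049258]
```

Call:
carry_out --steps '[[[0, 0, -10], [4.2, -3.5, 0], 60], [[0, 0, -20], [8.4, -7, 0], 60], [[0, 0, -30], [12.6, -10.5, 0], 60], [[0, 0, -40], [16.8, -14, 0], 60], [[0, 0, -50], [21, -17.5, 0], 60], [[0, 0, -60], [25.2, -21, 0], 60], [[0, 0, -70], [29.4, -24.5, 0], 60], [[0, 0, -80], [33.6, -28, 0], 60]]'

```text
clock: 1.1
tcp_pos: [0.3975, -0.2044, 0.2311]
orientation: [-0.0, 0.681, 0.732, -0.0]
wrist_force: [0.2, -1.5, -0.4]
finger_gap: 0.0652
grip_force: 0.0
```

```bash
cat > plan.py <<'E'
from h import *
import sys
def to(x,y,z,yaw):
    s=env.get_state(); r=rot(s['orientation']); M=r.as_matrix()
    yv=np.array([np.cos(np.radians(yaw)),np.sin(np.radians(yaw)),0]); zv=np.array([0,0,-1.]); T=np.stack([np.cross(yv,zv),yv,zv],1)
    print('turn',np.degrees(R.from_matrix(M.T@T).as_rotvec()).round(2),'shift cm',(M.T@(np.array([x,y,z])-s['tcp_pos'])*100).round(2),'now',s['tcp_pos'].round(4),'yaw',np.degrees(np.arctan2(M[1,1],M[0,1])).round(2),'F',np.round(s['wrist_force'],1))
if __name__=='__main__': to(*map(float,sys.argv[1:]))
E
python3 plan.py .582 .075 .15 12.5
```

```text
turn [-0.    0.   -8.33] shift cm [26.52 20.43  8.11] now [ 0.3975 -0.2044  0.2311] yaw 4.17 F [ 0.2 -1.5 -0.4]
```

Call:
carry_out --steps '[[[0, 0, -2], [4.5, 3.4, 0], 60], [[0, 0, -4], [9, 6.8, 0], 60], [[0, 0, -6], [13.5, 10.3, 0], 60], [[0, 0, -8.3], [18, 13.7, 0], 60], [[0, 0, -8.3], [22.3, 17.1, 2], 60], [[0, 0, -8.3], [26.5, 20.4, 5], 60], [[0, 0, -8.3], [26.5, 20.4, 8], 60], [[0, 0, -8.3], [26.5, 20.4, 8], 60]]'

```text
clock: 2.1
tcp_pos: [0.5802, 0.0728, 0.1481]
orientation: [-0.003, 0.628, 0.778, -0.002]
wrist_force: [0.2, -0.7, -0.0]
finger_gap: 0.0654
grip_force: 0.0
```

```bash
python3 plan.py .582 .070 .105 12.5; python3 -c "
from h import *
a=shot('scene','s1')[0][:,:,::-1];b=shot('wrist','w1')[0][:,:,::-1]
cv2.imwrite('pics/sw1.png',cv2.resize(np.hstack([a,b]),(800,300),interpolation=cv2.INTER_AREA))"
```

```text
turn [-0.39 -0.08 -0.27] shift cm [-0.32  0.15  4.31] now [0.5802 0.0728 0.1481] yaw 12.23 F [ 0.2 -0.7 -0. ]
```

View pics/sw1.png

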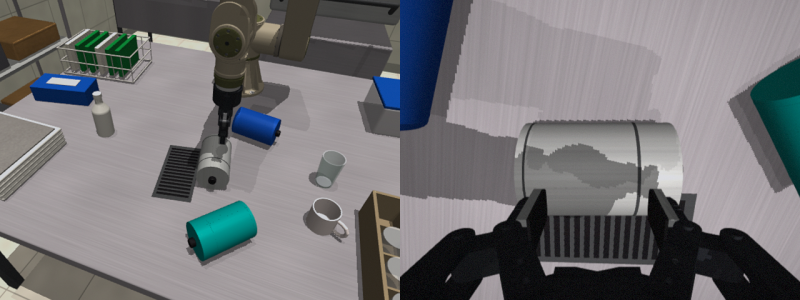

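Call:
carry_out --steps '[[[0, 0, 0], [0, 0, 1.5], 60], [[0, 0, 0], [0, 0, 3], 60], [[0, 0, 0], [0, 0, 4], 60], [[0, 0, 0], [0, 0, 4.5], 60], [[0, 0, 0], [0, 0, 4.7], 60], [[0, 0, 0], [0, 0, 4.8], 60], [[0, 0, 0], [0, 0, 4.8], 60], [[0, 0, 0], [0, 0, 4.8], 60]]'

```text
clock: 3.2
tcp_pos: [0.5828, 0.0721, 0.1036]
orientation: [0.0, 0.628, 0.778, 0.0]
wrist_force: [0.5, 0.7, 0.7]
finger_gap: 0.0652
grip_force: 0.0
```

Call:
carry_out --steps '[[[0, 0, 0], [0, 0, 0.2], 60], [[0, 0, 0], [0, 0, 0.3], 60], [[0, 0, 0], [0, 0, 0.4], 60], [[0, 0, 0], [0, 0, 0.5], 60], [[0, 0, 0], [0, 0, 0.6], 60], [[0, 0, 0], [0, 0, 0.7], 60], [[0, 0, 0], [0, 0, 0.8], 60], [[0, 0, 0], [0, 0, 0.8], 60]]'

```text
clock: 4.2
tcp_pos: [0.5825, 0.0721, 0.0952]
orientation: [-0.0, 0.628, 0.778, -0.0]
wrist_force: [0.6, 0.5, 1.1]
finger_gap: 0.0651
grip_force: 0.0
```

Call:
carry_out --steps '[[[0, 0, 0], [0, 0, 0.1], 60], [[0, 0, 0], [0, 0, 0.2], 60], [[0, 0, 0], [0, 0, 0.3], 60], [[0, 0, 0], [0, 0, 0.4], 60], [[0, 0, 0], [0, 0, 0.5], 60], [[0, 0, 0], [0, 0, 0.5], 60], [[0, 0, 0], [0, 0, 0.5], 60], [[0, 0, 0], [0, 0, 0.5], 60]]'

```text
clock: 5.2
tcp_pos: [0.5828, 0.0722, 0.0922]
orientation: [0.001, 0.628, 0.778, 0.0]
wrist_force: [-4.5, -0.1, 12.2]
finger_gap: 0.0654
grip_force: 6.0
```

Contact at about 12 N. Next is the first stroke: roll about 38 mm, with a 16 mm axial drag to test whether it slides along its axis.

Call:
carry_out --steps '[[[0, 0, 0], [-0.7, 0.1, 0], 60], [[0, 0, 0], [-1.8, 0.4, 0], 60], [[0, 0, 0], [-3, 0.7, 0], 60], [[0, 0, 0], [-4.2, 1, -0.05], 60], [[0, 0, 0], [-5.4, 1.3, -0.05], 60], [[0, 0, 0], [-6.4, 1.5, 0], 60], [[0, 0, 0], [-7, 1.6, 0], 60], [[0, 0, 0], [-7, 1.6, 0], 60]]'

```text
clock: 6.2
tcp_pos: [0.6116, 0.0054, 0.0919]
orientation: [0.0, 0.629, 0.778, -0.002]
wrist_force: [-7.2, -4.1, 13.5]
finger_gap: 0.0654
grip_force: 6.7
```

Call:
carry_out --steps '[[[0, 0, 0], [0, 0, -0.4], 60], [[0, 0, 0], [0, 0, -1.5], 60], [[0, 0, 0], [0, 0, -4], 60], [[0, 0, 0], [0, 0, -8], 60], [[0, 0, 0], [5, 0, -8], 60], [[0, 0, 0], [10, 0, -8], 60], [[0, 0, 0], [14, 0, -8], 60], [[0, 0, 0], [14, 0, -8], 60]]'

```text
clock: 7.2
tcp_pos: [0.5829, 0.1468, 0.1708]
orientation: [-0.0, 0.626, 0.779, 0.0]
wrist_force: [0.6, -0.5, 0.4]
finger_gap: 0.065
grip_force: 0.0
```

```bash
cat > look.py <<'E'
from meas import *
import sys
from scipy.optimize import least_squares
G=np.array([.6213,-.0544]); th=np.radians(10.2)
def can(cam,name):
    p,d,c=shot(cam,name); P=cloud(d,c); g=np.array([np.cos(th),np.sin(th)]); n=np.array([-g[1],g[0]])
    D=P[...,:2]-G; A=D@g; N=D@n; sat=p.max(-1).astype(int)-p.min(-1)
    m=(abs(A)<.13)&(N<.19)&(N>-.12)&(P[...,2]>.03)&(P[...,2]<.108)&(sat<40)&(p.max(-1)>60)&(d>0)
    k,l,st,ce=cv2.connectedComponentsWithStats(m.astype(np.uint8)); m=l==1+st[1:,4].argmax()
    q=np.stack([A[m],N[m],P[m][:,2]],1); a0,n0=q[:,0].mean(),q[:,1].mean()
    f=lambda t: np.hypot((q[:,1]-n0)*np.cos(t[1])-(q[:,0]-a0)*np.sin(t[1])-t[0],q[:,2]-t[2])-.05
    s=least_squares(f,[0,0,.05],loss='soft_l1',f_scale=.002).x
    a=np.array([np.cos(s[1]),np.sin(s[1])]); p0=np.array([a0-s[0]*a[1],n0+s[0]*a[0]])
    al=(q[:,:2]-p0)@a; lo,hi=np.percentile(al,[.5,99.5]); C=p0+a*(lo+hi)/2
    W=G+C[0]*g+C[1]*n
    print(cam,'n',m.sum(),'axial',(C[0]*1000).round(1),'lat',(C[1]*1000).round(1),'yaw rel',np.degrees(s[1]).round(2),'len',((hi-lo)*1000).round(1),'z',s[2].round(4),'world',W.round(4))
if __name__=='__main__':
    for i in sys.argv[2:]: can(i,i+sys.argv[1])
E
python3 look.py 2 top scene wrist; python3 plan.py .62 0 .1 12.5
python3 - <<'E'
import cv2,numpy as np
cv2.imwrite('pics/m2.png',cv2.resize(np.hstack([cv2.imread(f'pics/{i}2.png')for i in('top','wrist')]),(800,300),interpolation=cv2.INTER_AREA))
E
```

```text
top n 2621 axial -14.5 lat 78.6 yaw rel 2.19 len 149.4 z 0.0511 world [0.5931 0.0203]
scene n 3582 axial -12.6 lat 80.1 yaw rel 2.05 len 151.3 z 0.0493 world [0.5947 0.0222]
wrist n 18116 axial -0.3 lat 80.0 yaw rel 2.18 len 122.0 z 0.0506 world [0.6068 0.0243]
turn [ 0.02  0.03 -0.34] shift cm [-14.8    0.51   7.06] now [0.5838 0.1436 0.1705] yaw 12.16 F [-0.1  0.1  0.9]
```

View pics/m2.png

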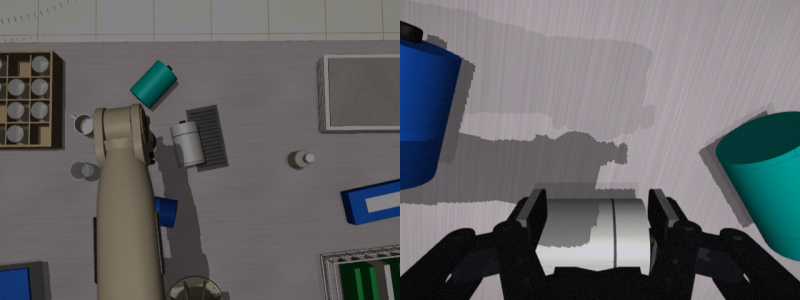

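The stroke rolled it 35 mm straight, but it did not slide along its axis. I'll try a firmer axial drag on the crown, which does no harm if the fingers slip.

```bash
python3 plan.py .575 .0172 .096 12.3
```

```text
turn [ 0.02  0.03 -0.14] shift cm [-12.17  -3.53   7.45] now [0.5838 0.1436 0.1705] yaw 12.16 F [-0.1  0.1  0.9]
```

Call:
carry_out --steps '[[[0, 0, 0], [-4, -1.2, 0], 60], [[0, 0, 0], [-9, -2.6, 1], 60], [[0, 0, 0], [-12.2, -3.5, 3], 60], [[0, 0, 0], [-12.2, -3.5, 6], 60], [[0, 0, 0], [-12.2, -3.5, 7.4], 60], [[0, 0, 0], [-12.2, -3.5, 7.8], 60], [[0, 0, 0], [-12.2, -3.5, 8.2], 60], [[0, 0, 0], [-12.2, -3.5, 8.3], 60]]'

```text
clock: 8.35
tcp_pos: [0.5744, 0.0159, 0.0932]
orientation: [0.002, 0.629, 0.778, -0.001]
wrist_force: [-16.2, -4.6, 41.0]
finger_gap: 0.0652
grip_force: 20.7
```

Call:
carry_out --steps '[[[0, 0, 0], [0, 0.3, 0], 60], [[0, 0, 0], [0, 0.8, 0], 60], [[0, 0, 0], [0, 1.3, 0], 60], [[0, 0, 0], [0, 1.8, 0], 60], [[0, 0, 0], [0, 2.3, 0], 60], [[0, 0, 0], [0, 2.8, 0], 60], [[0, 0, 0], [0, 3, 0], 60], [[0, 0, 0], [0, 3, 0], 60]]'

```text
clock: 9.35
tcp_pos: [0.5902, 0.0204, 0.0943]
orientation: [-0.006, 0.629, 0.777, -0.01]
wrist_force: [-53.4, -11.3, 69.6]
finger_gap: 0.0656
grip_force: 34.1
```

```bash
python3 look.py 3 scene
```

```text
scene n 3046 axial -10.3 lat 81.0 yaw rel 1.62 len 150.5 z 0.0497 world [0.5968 0.0235]
```

Call:
carry_out --steps '[[[0, 0, 0], [0, -1.2, -0.2], 60], [[0, 0, 0], [0, -1.2, -0.5], 60], [[0, 0, 0], [0, -1.2, -1], 60], [[0, 0, 0], [0, -1.2, -3], 60], [[0, 0, 0], [2, -1.2, -4], 60], [[0, 0, 0], [6, -1.2, -6], 60], [[0, 0, 0], [12, -1.2, -7], 60], [[0, 0, 0], [13, -1.2, -7], 60]]'

```text
clock: 10.4
tcp_pos: [0.5644, 0.1525, 0.158]
orientation: [0.0, 0.626, 0.78, 0.001]
wrist_force: [0.4, 0.0, -1.2]
finger_gap: 0.0653
grip_force: 0.0
```

```bash
python3 look.py 4 top scene; python3 plan.py .595 .043 .103 12
```

```text
top n 2669 axial -14.6 lat 78.9 yaw rel 2.1 len 149.4 z 0.0511 world [0.593  0.0206]
scene n 3591 axial -12.6 lat 80.4 yaw rel 2.1 len 151.0 z 0.0493 world [0.5946 0.0225]
turn [-0.02  0.    0.36] shift cm [-11.13   0.68   5.4 ] now [0.5646 0.1503 0.157 ] yaw 12.36 F [-0.1 -1.   0.6]
```

Call:
carry_out --steps '[[[0, 0, 0], [-4, 0, 0], 60], [[0, 0, 0], [-9, 0.1, 1], 60], [[0, 0, 0], [-11.3, 0.1, 3], 60], [[0, 0, 0], [-11.3, 0.1, 5.5], 60], [[0, 0, 0], [-11.3, 0.1, 6.2], 60], [[0, 0, 0], [-11.3, 0.1, 6.5], 60], [[0, 0, 0], [-11.3, 0.1, 6.6], 60], [[0, 0, 0], [-11.3, 0.1, 6.6], 60]]'

```text
clock: 11.5
tcp_pos: [0.5889, 0.0377, 0.0927]
orientation: [-0.0, 0.628, 0.778, -0.001]
wrist_force: [-5.3, -0.5, 7.1]
finger_gap: 0.0655
grip_force: 3.6
```

Call:
carry_out --steps '[[[0, 0, 0], [-0.8, 0, 0], 60], [[0, 0, 0], [-2, 0, 0], 60], [[0, 0, 0], [-3.3, 0, 0], 60], [[0, 0, 0], [-4.6, 0, 0], 60], [[0, 0, 0], [-5.8, 0, 0], 60], [[0, 0, 0], [-6.9, 0, 0], 60], [[0, 0, 0], [-7.6, 0, 0], 60], [[0, 0, 0], [-7.6, 0, 0], 60]]'

```text
clock: 12.5
tcp_pos: [0.6065, -0.0369, 0.0915]
orientation: [0.0, 0.628, 0.778, 0.0]
wrist_force: [-0.0, 0.1, 2.5]
finger_gap: 0.0651
grip_force: 1.3
```

Call:
carry_out --steps '[[[0, 0, 0], [0, 0, -0.4], 60], [[0, 0, 0], [0, 0, -1], 60], [[0, 0, 0], [0, 0, -3], 60], [[0, 0, 0], [3, 0, -5], 60], [[0, 0, 0], [8, 0, -6], 60], [[0, 0, 0], [12, 0, -6], 60], [[0, 0, 0], [13, 0, -6], 60], [[0, 0, 0], [13, 0, -6], 60]]'

```text
clock: 13.5
tcp_pos: [0.5785, 0.0912, 0.1514]
orientation: [0.0, 0.628, 0.778, -0.0]
wrist_force: [0.0, -0.2, 0.7]
finger_gap: 0.0654
grip_force: 0.0
```

```bash
python3 look.py 5 top scene; python3 plan.py .595 .003 .0905 12.3
```

```text
top n 2530 axial -13.2 lat 41.4 yaw rel 2.02 len 149.0 z 0.051 world [ 0.601 -0.016]
scene n 3555 axial -11.0 lat 42.9 yaw rel 2.06 len 150.9 z 0.0493 world [ 0.6029 -0.0141]
turn [-0.    0.03 -0.18] shift cm [-8.84 -0.25  6.07] now [0.5789 0.0899 0.1512] yaw 12.12 F [-0.3 -0.7 -0.9]
```

Call:
carry_out --steps '[[[0, 0, 0], [-4, 0, 1], 60], [[0, 0, 0], [-8.6, 0, 2], 60], [[0, 0, 0], [-8.6, 0, 4], 60], [[0, 0, 0], [-8.6, 0, 5.3], 60], [[0, 0, 0], [-8.6, 0, 5.8], 60], [[0, 0, 0], [-8.6, 0, 6.1], 60], [[0, 0, 0], [-8.6, 0, 6.2], 60], [[0, 0, 0], [-8.6, 0, 6.2], 60]]'

```text
clock: 14.6
tcp_pos: [0.5963, 0.0071, 0.0911]
orientation: [0.0, 0.628, 0.778, -0.0]
wrist_force: [-5.3, -0.1, 7.3]
finger_gap: 0.0658
grip_force: 4.0
```

Call:
carry_out --steps '[[[0, 0, 0], [-0.9, 0, 0], 60], [[0, 0, 0], [-2.2, 0, 0], 60], [[0, 0, 0], [-3.6, 0, 0], 60], [[0, 0, 0], [-5, 0, 0], 60], [[0, 0, 0], [-6.4, 0, 0], 60], [[0, 0, 0], [-7.6, 0, 0.05], 60], [[0, 0, 0], [-8.4, 0, 0.1], 60], [[0, 0, 0], [-8.4, 0, 0.1], 60]]'

```text
clock: 15.6
tcp_pos: [0.6148, -0.0773, 0.0916]
orientation: [0.002, 0.629, 0.778, -0.001]
wrist_force: [-6.2, -3.1, 14.7]
finger_gap: 0.0653
grip_force: 7.2
```

Call:
carry_out --steps '[[[0, 0, 0], [0, 0, -0.4], 60], [[0, 0, 0], [0, 0, -1], 60], [[0, 0, 0], [0, 0, -3], 60], [[0, 0, 0], [3, 0, -5], 60], [[0, 0, 0], [8, 0, -6], 60], [[0, 0, 0], [12, 0, -6], 60], [[0, 0, 0], [13, 0, -6], 60], [[0, 0, 0], [13, 0, -6], 60]]'

```text
clock: 16.6
tcp_pos: [0.5871, 0.0522, 0.1484]
orientation: [0.0, 0.628, 0.779, -0.0]
wrist_force: [-0.8, -0.5, 1.3]
finger_gap: 0.0651
grip_force: 0.0
```

```bash
python3 look.py 6 top scene; python3 plan.py .595 .003 .0905 12.3; python3 -c "
import cv2
a=cv2.imread('pics/top6.png')[140:300,230:420];cv2.imwrite('pics/c6.png',cv2.resize(a,None,fx=3.5,fy=3.5))"
```

```text
top n 2455 axial -11.6 lat -1.1 yaw rel 2.2 len 149.0 z 0.051 world [ 0.61   -0.0575]
scene n 3516 axial -9.4 lat 0.6 yaw rel 2.11 len 151.1 z 0.0492 world [ 0.6119 -0.0555]
turn [ 0.    0.03 -0.17] shift cm [-4.84 -0.26  5.77] now [0.5874 0.0508 0.1482] yaw 12.13 F [-0.6 -0.3 -0. ]
```

View pics/c6.png

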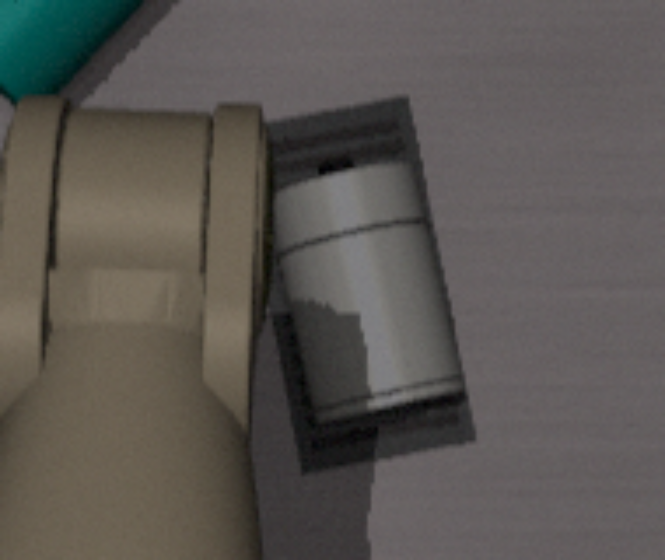

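Laterally it is centred, but it lies about 10 mm short along the grate's length. I'll nudge it lengthwise with shut fingertips at the very top of its end face, above z = 80 mm.

Call:
carry_out --steps '[[[0, 0, 0], [0, -2, -0.5], 255], [[0, 0, 0], [-2, -5.5, -0.5], 255], [[0, 0, 0], [-5, -9, 0], 255], [[0, 0, 0], [-8.5, -10.4, 0], 255], [[0, 0, 0], [-10.6, -10.4, 2], 255], [[0, 0, 0], [-10.6, -10.4, 4.5], 255], [[0, 0, 0], [-10.6, -10.4, 6.6], 255], [[0, 0, 0], [-10.6, -10.4, 6.6], 255]]'

```text
clock: 17.7
tcp_pos: [0.5062, -0.0749, 0.0807]
orientation: [-0.002, 0.629, 0.777, -0.001]
wrist_force: [0.1, -0.4, -0.2]
finger_gap: 0.0001
grip_force: 0.0
```

```bash
python3 look.py 7 scene; python3 plan.py .5245 -.0722 .082 12.3;python3 -c "
import cv2,numpy as np
from h import *
b=shot('wrist','w7')[0][:,:,::-1]
a=cv2.imread('pics/scene7.png');cv2.imwrite('pics/c7.png',cv2.resize(np.hstack([a,b]),(800,300),interpolation=cv2.INTER_AREA))"
```

```text
scene n 3548 axial -10.5 lat 0.6 yaw rel 2.16 len 153.0 z 0.0492 world [ 0.6109 -0.0557]
turn [-0.09 -0.03 -0.24] shift cm [-0.1   1.75 -0.02] now [ 0.5072 -0.0749  0.0819] yaw 12.06 F [-0.7 -0.7  0.6]
```

View pics/c7.png

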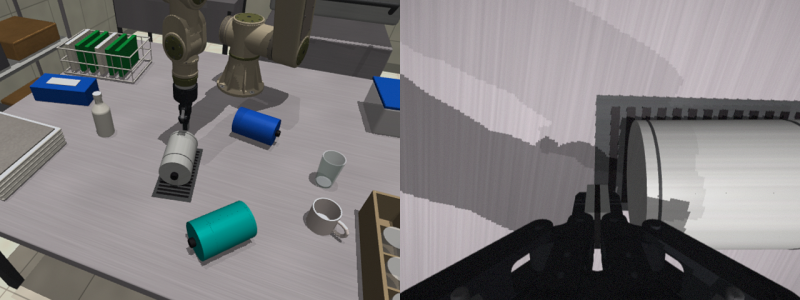

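Call:
carry_out --steps '[[[0, 0, 0], [0, 0.4, 0], 255], [[0, 0, 0], [0, 0.9, 0], 255], [[0, 0, 0], [0, 1.2, 0], 255], [[0, 0, 0], [0, 1.4, 0], 255], [[0, 0, 0], [0, 1.6, 0], 255], [[0, 0, 0], [0, 1.8, 0], 255], [[0, 0, 0], [0, 2, 0], 255], [[0, 0, 0], [0, 2, 0], 255]]'

```text
clock: 18.8
tcp_pos: [0.5241, -0.0698, 0.0822]
orientation: [-0.002, 0.628, 0.778, -0.002]
wrist_force: [-9.7, -2.3, 7.9]
finger_gap: 0.0002
grip_force: 4.8
```

```bash
python3 look.py 8 scene; python3 plan.py .5245 -.0722 .082 12.3
```

```text
scene n 3530 axial -8.0 lat 0.8 yaw rel 1.97 len 151.3 z 0.0492 world [ 0.6133 -0.0551]
turn [-0.33 -0.03 -0.17] shift cm [-0.25 -0.01  0.02] now [ 0.5241 -0.0698  0.0822] yaw 12.13 F [-9.5 -1.6  8.6]
```

Call:
carry_out --steps '[[[0, 0, 0], [0, 0, -0.1], 255], [[0, 0, 0], [0, 0.2, -0.1], 255], [[0, 0, 0], [0, 0.3, -0.1], 255], [[0, 0, 0], [0, 0.4, -0.1], 255], [[0, 0, 0], [0, 0.5, -0.1], 255], [[0, 0, 0], [0, 0.6, -0.1], 255], [[0, 0, 0], [0, 0.7, -0.1], 255], [[0, 0, 0], [0, 0.7, -0.1], 255]]'

```text
clock: 19.85
tcp_pos: [0.5343, -0.0683, 0.0833]
orientation: [0.0, 0.628, 0.778, 0.0]
wrist_force: [-2.7, -1.4, -0.7]
finger_gap: -0.0002
grip_force: 1.8
```

```bash
python3 look.py 9 scene; python3 plan.py .5245 -.0722 .082 12.3
```

```text
scene n 3624 axial 2.0 lat 0.6 yaw rel 1.53 len 151.2 z 0.0497 world [ 0.6232 -0.0535]
turn [ 0.02  0.01 -0.14] shift cm [-0.18 -1.04  0.13] now [ 0.5343 -0.0683  0.0833] yaw 12.16 F [-3.  -1.   0.4]
```

It is now centred lengthwise. Backing off and moving clear.

Call:
carry_out --steps '[[[0, 0, 0], [0, -0.5, 0], 255], [[0, 0, 0], [0, -2, 0], 255], [[0, 0, 0], [0, -3, -3], 255], [[0, 0, 0], [0, -3, -7], 255], [[0, 0, 0], [0, -3, -12], 255], [[0, 0, 0], [5, -4, -14], 255], [[0, 0, 0], [10, -5, -14], 255], [[0, 0, 0], [15, -6, -14], 255]]'

```text
clock: 20.9
tcp_pos: [0.4433, 0.0666, 0.2241]
orientation: [0.001, 0.629, 0.778, 0.001]
wrist_force: [0.8, 0.7, -0.7]
finger_gap: 0.0005
grip_force: 0.0
```

```bash
python3 look.py 10 top scene; python3 -c "
import cv2
a=cv2.imread('pics/top10.png')[140:300,230:420];cv2.imwrite('pics/c10.png',cv2.resize(a,None,fx=3.5,fy=3.5))"
```

```text
top n 2743 axial -0.7 lat -1.0 yaw rel 1.76 len 148.6 z 0.0511 world [ 0.6208 -0.0555]
scene n 3591 axial 1.9 lat 0.5 yaw rel 1.61 len 150.5 z 0.0493 world [ 0.6231 -0.0536]
```

View pics/c10.png

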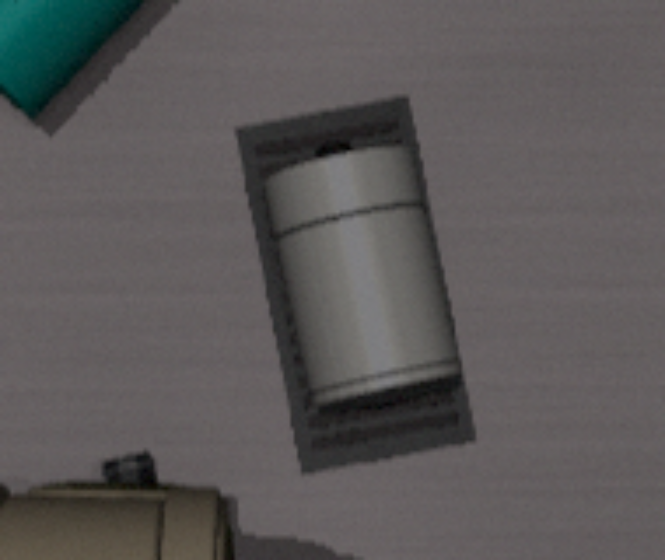

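The canister lies centred on the grate, filling crop (265–462, 145–405), and the arm is clear.

```bash
python3 -c "
from workcell import env
print(env.hand_in())"
```

```text
the job is handed in; nothing more can be done
None
```

The canister lies at rest on the drain grate, within about 2 mm of its centre and under 2° off its line, and the arm is clear; rolling left it about 1 cm short lengthwise, so I finished with a nudge high on its end face rather than along its top.

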